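# Set up a domed sample pillar at its marked height

### The arm

A 6-joint arm with a two-finger parallel gripper is mounted at the origin on a cart in front of the work surface, level with it; the furniture and walls round the work are solid. World frame = base frame: x ahead of the robot, y to its left, z up, the work surface at z = 0. Lengths are in m, angles in rad, forces in N, time in s.
With the tool pointing down it reaches from about 0.35 to 0.775 m from the base axis. Payload 5.5 kg.
Tool frame: the origin (TCP) lies on the centre line of the jaws, within the pads' length; the fingertips stand 11 mm ahead of it and the grasp point (between the pads) lies 8 mm behind it; z points along the fingers, y is the line along which they close (so a half turn about z gives the same grasp; the last joint's range is limited). The gripper opens to 85 mm and grips with 20 to 120 N. Pads are 22 mm wide; open, the fingers measure 114 mm over their backs; the gripper's body (76 mm by 85 mm) begins 54 mm behind the grasp point. The pads swing forward as they close: fully open they stand 13 mm farther back than shut.
Start: joints at [1.075, 0.313, 0.046, 1.304, 0, 1.431], TCP at [0.2, 0.539, 0.242] pointing down, gripper open.
Joint ranges: [-2.76, 2.76], [-0.86, 1.69], [-1.03, 1.26], [-2.2, 2.34], [-1.47, 1.5], [-3.14, 3.14]. Speed limits (rad/s): [2.57, 2.57, 3.14, 3.14, 3.14, 3.14].

### API

Orientations are given as a unit quaternion [w, x, y, z].
In Python, from workcell import get_state, eyes, env gives the robot as it stands.
- The arm moves only by the shell command python3 -m inch 'ROWS' [OPENING] [FORCE]. ROWS is JSON, one flat list of numbers, 4 for each row, row after row: the shift along the tool's x, y, z in cm, then the turn about the tool's z in rad. A call has exactly 5 rows; each row shifts and turns the commanded pose from where the row before left it, along the tool's axes as they then stand; what a row does not reach is not made up. A row lasts 1/12 s, in which the tool goes at most 41.7 mm and 7.16 degrees, less where a joint would pass 70% of its speed; a pose out of reach is approached as far as the arm can. A call is refused whole if a number of a shift passes 4.17 or a number of a turn 0.125, either way. A call with a gripper value outside its range is refused whole. OPENING is the opening, from -1 (shut) to 1 (fully open), set as the call begins (- or left out, the last holds). The fingers move at their own pace and stop on an object; FORCE is the grip in N (left out, the last holds). Time passes only in rows, so rows that do not move let the fingers close, or fill a call up. It gives the time, the measured TCP pose, the force, the opening and the grip force at its end, in the units of the state.
- get_state(): the state, without advancing time (a new reading comes with each control period).
- eyes.read_camera(name): name is "scene" or "top"; returns the picture (400x640x3 uint8, red, green, blue); there is no depth.
- eyes.camera_info(name): a dict with "fovy" (degrees; the focal length in pixels is half the picture's height over the tangent of half this angle, whatever the lens; pixels are square), "cx", "cy" (the principal point, pixels), "xyz" and "orientation" of the camera in the world. Camera axes: x right, y down, z forward; pixel columns grow to the right and rows downward; lengths in m; the calibration is good to about 2 mm. A picture is of the moment at which its call begins. camera_info takes no time and is no camera call.
- env.hand_in(): hands the job in; it is judged then, once.
The state is a dict: "clock": time; "joint_pos": joint angles; "qvel": joint speeds; "tau": joint torques, N m; "tcp_pos": TCP position; "orientation": TCP orientation; "wrist_force": force on the tool from outside, world axes, zero at the start; "ft_torque": the same for the moment, N m; "finger_gap": finger opening in m; "grip_force": force on a finger pad.
Only numpy, scipy, OpenCV 4.12 (cv2) and the standard library are available. Lean on these libraries where they do the work, as an engineer would, in place of code of your own. Each camera call takes 0.05 s, during which the arm holds its last target. There are 200 camera calls.

### The job

Take the dome-topped pillar out of the storage block and slide it down into the bore of the post holder until the dark ring on its stem is level with the top of the holder, then let go. Next swing the clamp lever to the left against its stop. Then balance the specimen cup upright on the middle of the dome, keeping it upright all the way, and leave the flat-topped pillar and the bench things where they are.

Things in the scene. Friction and masses are not known exactly. Their poses are not given: they have to be found in the camera images.
- pillar_dome: steel pillar, 150 g, upright in one of the storage block's two bores: round stem 16 mm in diameter with a chamfered foot, and a round head 40 mm in diameter, whose upright rim (to grip) runs from 109 to 125 mm above the foot, ending in a shallow dome of 90 mm radius, 127.3 mm above the foot. Origin at the centre of the foot, z up the stem. The other pillar has a flat square head
- pillar_mark (a point): middle of the dark ring (5 mm wide) on the domed pillar's stem, on its axis, 45 mm above the foot
- dome_top (a point): the top of the dome, on the pillar's axis, 127.3 mm above the foot
- pillar_flat: the other steel pillar, in the other bore: same stem and ring, but a flat square head 40 x 40 x 10 mm, 115 mm tall. Not needed. Origin at the centre of the foot
- rack: fixed grey storage block, 144 x 60 x 48 mm high, with two bores 80 mm apart along its x axis (at x = +40 and -40 mm), 40 mm deep, 17.4 mm wide, in which the pillars stand loosely with their feet 8 mm above the bench; which pillar is in which bore varies. Origin at the centre of its underside
- holder: fixed post holder: foot plate 110 x 84 x 12 mm and a square aluminium column 46 x 46 mm, its top 82 mm above the bench, with an upright bore of 17.8 mm, 70 mm deep. The mark comes 25 mm before the bottom, so no stop is met there. Origin on the bore's axis at bench height, x away from the lever's middle position
- holder_mouth (a point): centre of the bore's mouth (4 mm funnel) in the column's top face, 82 mm above the bench. From about 27 mm below it two spring pads in the bore grip the stem, so that it slides with some 5 to 15 N and stays where it is left
- clamp (a joint): angle (rad) of the clamp lever about the bore's axis: starts between 0 and 0.3 (open, pointing front right), grows as it swings clockwise seen from above, past the front to the front left, stop at 1.22; stays where it is left; 1 to 2 N at the knob move it. In the holder's frame it points along -145 degrees minus this value
- clamp_knob (a point): middle of the upright black knob at the end of the lever, 16 mm in diameter, from 60 to 104 mm above the bench, 100 mm from the bore's axis; this point is 91 mm above the bench
- sample_cup: specimen cup with a screw lid, 62 mm in diameter (the lid is widest, its rim is where to grip), 68 mm tall, 60 g, standing on the bench to the right. Origin at the centre of its underside, z up
- burner: glass spirit burner with a cap, 69 x 69 x 81 mm, a bystander behind the holder. Origin at its underside
- timer: flat white lab timer, 70 x 66 x 19 mm, a bystander near the front edge, under the height of the lever. Origin at its underside
Mind the look-alikes: they are no part of the job. What is shaped like the pillar_dome but blue is not meant. What is shaped like the sample_cup but turquoise is not meant.

How it is judged:
On the way, in this order (a step that is already met when the one before it is completed fails the run):
1. the domed pillar stands in the holder's bore with its ring level with the column's top (within 5 mm), let go, the lever still open (z of pillar_mark in the frame of holder_mouth between -0.005 and 0.005 m and horizontal distance between pillar_mark and holder_mouth below 0.003 m and angle between pillar_dome's own z axis and vertical below 0.1 rad and contact force between the fingers and pillar_dome below 0.05 N and value of joint clamp below 0.6 rad), for 0.2 s.
2. the clamp lever is swung against its stop (beyond 1.1 rad), the pillar still at its mark (value of joint clamp above 1.1 rad and z of pillar_mark in the frame of holder_mouth between -0.005 and 0.005 m), for 0.2 s.
At the end, for the whole second after the job is handed in: Ring within 6 mm of the column's top, pillar within 3 mm of the bore's axis and 0.1 rad of upright; lever beyond 1.1 rad; cup resting on the dome, centre within 14 mm of its top in plan and 6 mm in height, tilted under 0.25 rad, slower than 0.03 m/s (z of pillar_mark in the frame of holder_mouth between -0.006 and 0.006 m and horizontal distance between pillar_mark and holder_mouth below 0.003 m and angle between pillar_dome's own z axis and vertical below 0.1 rad and value of joint clamp above 1.1 rad and contact force between sample_cup and pillar_dome above 0.1 N and horizontal distance between sample_cup and dome_top below 0.014 m and z of sample_cup in the frame of dome_top between -0.006 and 0.006 m and angle between sample_cup's own z axis and vertical below 0.25 rad and linear speed of sample_cup below 0.03 m/s); the robot touches nothing.
It fails at once if the specimen cup is tipped (more than 0.6 rad) (angle between sample_cup's own z axis and vertical above 0.6 rad).
It fails at once if the flat-topped pillar is moved more than 25 mm (distance of pillar_flat from where it was at the start of the episode above 0.025 m).
It fails at once if the burner or the timer is moved more than 30 mm (distance of any of burner, timer from where it was at the start of the episode above 0.03 m).
It also fails if it takes over 64 s, if anything falls off the work surface, if the arm or the gripper's body presses on something with over 40 N, if the wrist force passes 120 N, or if a joint passes its speed limit or range.

## Working session

There is one attempt and no reset: what is moved stays moved. The work goes in short steps, Python scripts to look and compute and a shell command to move; the robot and the scene stay as the last step left them, time stands still between calls to the robot, and variables do not carry over. Pictures are saved under pics/ and viewed, at most 10 in all, crops included, and the job is handed in when it is done.

```bash
mkdir -p pics; python3 - <<'E'
from workcell import get_state, eyes, env
import cv2
for n in("scene","top"):
    im=eyes.read_camera(n); cv2.imwrite(f"pics/{n}0.png",im[:,:,::-1]); i=eyes.camera_info(n); print(n,i)
print(get_state())
E
```

```text
scene {'fovy': 57.51596179010587, 'cx': 314.6121340236188, 'cy': 194.71825520790088, 'xyz': array([-0.01820204, -0.73316439,  0.83027472]), 'orientation': array([-0.41411428,  0.84947042, -0.29471758,  0.1416013 ])}
top {'fovy': 52.70966713281787, 'cx': 317.01978107002395, 'cy': 205.07851560535693, 'xyz': array([0.45528436, 0.01312857, 1.11794828]), 'orientation': array([-0.03573417,  0.71174717, -0.70067901,  0.03446678])}
{'clock': 0.1, 'joint_pos': array([1.07540916e+00, 3.13936757e-01, 4.50727531e-02, 1.30361984e+00,
       1.09622124e-06, 1.43118162e+00]), 'qvel': array([-1.22404735e-03, -3.03669938e-03,  2.05849142e-03, -1.68822019e-03,
       -2.38804833e-05,  8.69989129e-04]), 'tau': array([ 3.59103127e-03, -4.81726670e+01,  2.99244404e+01,  1.27799131e-02,
       -1.25980509e-04,  6.69224036e-06]), 'tcp_pos': array([0.20007908, 0.53858171, 0.24148341]), 'orientation': array([-2.63937193e-04,  1.76949493e-01,  9.84219571e-01, -8.01417133e-04]), 'wrist_force': array([ 0.44953857, -0.56368306,  0.55222157]), 'ft_torque': array([0.03704861, 0.01208351, 0.0207464 ]), 'grip_force': 0.0, 'finger_gap': 0.08529879256434925}
```

View pics/scene0.png

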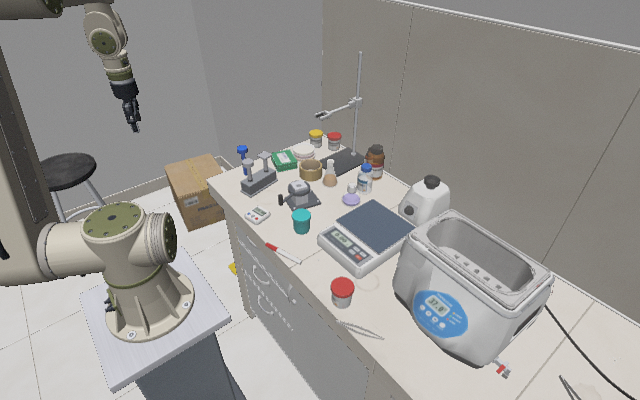

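View pics/top0.png

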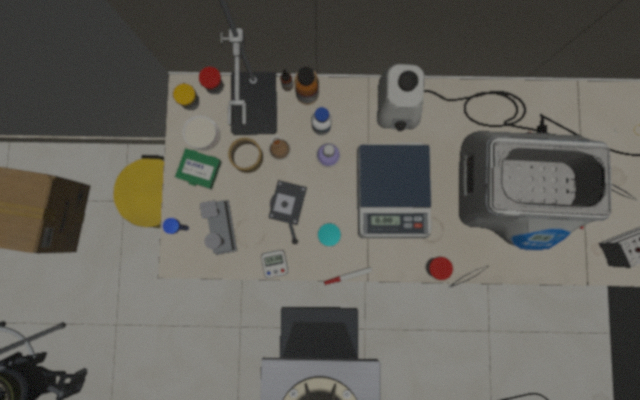

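Scene: rack with two grey pillars at about (259,175), holder (300,193), timer (257,214), blue look-alike (243,155), turquoise cup (301,220) and red-lidded cup (342,291). In the top view, the rack is at (216,227), the holder at (287,203), the knob at (294,241) and the red-lidded cup at (440,267). Next, enlarged crops to confirm.

```bash
cat > h.py <<'E'
import numpy as np
from scipy.spatial.transform import Rotation as R
from scipy.optimize import least_squares
from workcell import get_state, eyes, env
def cam(n):
    i=eyes.camera_info(n); f=200/np.tan(np.radians(i["fovy"]/2))
    return i,f,R.from_quat(i["orientation"],scalar_first=True).as_matrix()
def proj(n,P):
    i,f,M=cam(n); c=(np.atleast_2d(P)-i["xyz"])@M
    return c[:,:2]/c[:,2:]*f+[i["cx"],i["cy"]]
def at_z(n,u,v,z):
    i,f,M=cam(n); d=M@[(u-i["cx"])/f,(v-i["cy"])/f,1]
    return i["xyz"]+d*(z-i["xyz"][2])/d[2]
E
python3 - <<'E'
from h import *
import cv2
a=cv2.imread("pics/top0.png"); b=cv2.imread("pics/scene0.png")
A=cv2.resize(a[180:285,160:320],None,fx=5,fy=5,interpolation=2)
B=cv2.resize(b[140:240,230:320],(540,600),interpolation=2)
cv2.imwrite("pics/ctop.png",A);cv2.imwrite("pics/cscene.png",B)
print("base",proj("top",[0,0,0]))
for n,(u,v),z in [("dome/flat A top",(209,208),.13),("B",(214,240),.13),("holder",(285,203),.082),("knob",(294,241),.104),("cup",(440,267),.068),("cup bench L",(160,278),0)]: print(n,at_z("top",u,v,z).round(3))
print("cup scene",at_z("scene",342,286,.068).round(3))
E
```

```text
base [[319.70597345 418.4330081 ]]
dome/flat A top [0.542 0.281 0.13 ]
B [0.464 0.266 0.13 ]
holder [0.563 0.098 0.082]
knob [0.465 0.072 0.104]
cup [ 0.405 -0.303  0.068]
cup bench L [0.36  0.442 0.   ]
cup scene [ 0.401 -0.309  0.068]
```

View pics/ctop.png

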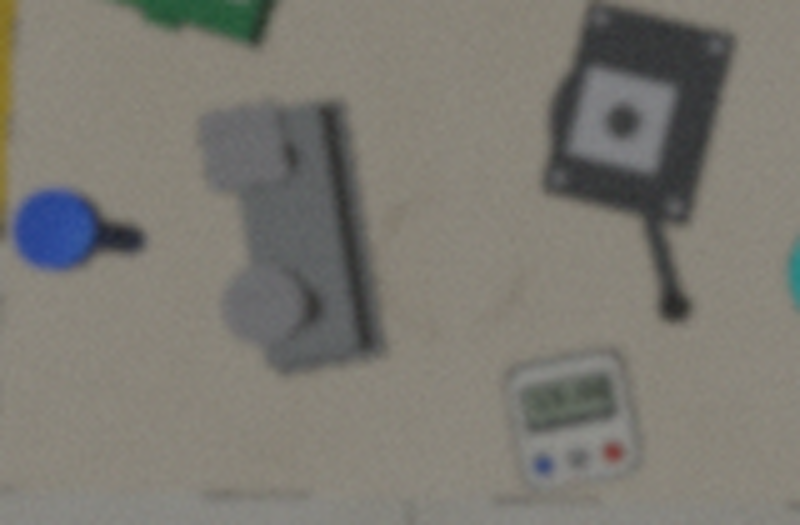

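View pics/cscene.png

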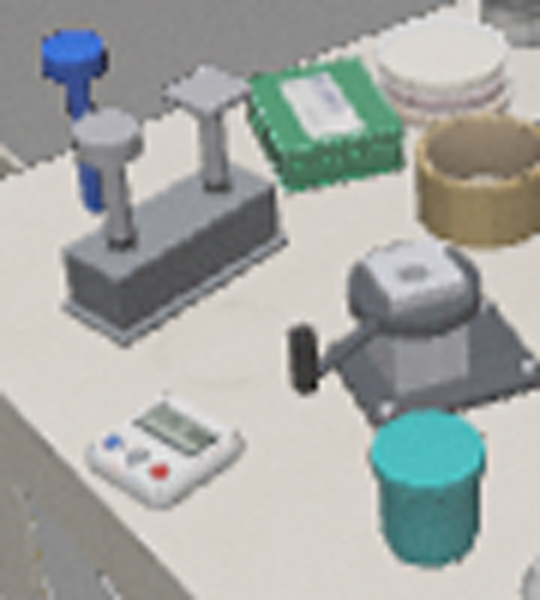

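The round-headed grey pillar at top (213,240) / scene (248,161) is the dome: grey, round head, front bore. The flat square head is the rear one at top (209,208). The blue one at (172,226) stands outside the rack and isn't meant. Red-lidded cup (440,267) on the right is the specimen cup, not the turquoise one (329,235). I'm triangulating from both cameras and confirming the cup with a crop.

```bash
cat >> h.py <<'E'
def tri(ut,us):
    r=least_squares(lambda p:np.r_[proj("top",p)[0]-ut,proj("scene",p)[0]-us],[.5,0,.1])
    return r.x,r.fun
def to(x,y,z,yaw=90):
    "needed shift in tool axes (cm) and turn (rad), tool y to world angle yaw"
    s=get_state(); M=R.from_quat(s["orientation"],scalar_first=True).as_matrix()
    a=np.degrees(np.arctan2(M[1,1],M[0,1])); d=M.T@(np.array([x,y,z])-s["tcp_pos"])*100
    t=(yaw-a+90)%180-90
    print("tcp",s["tcp_pos"].round(4),"yaw",a.round(1),"shift cm",d.round(2),"turn",-np.radians(t).round(3),"world d",((np.array([x,y,z])-s["tcp_pos"])*100).round(2),"F",s["wrist_force"].round(1),"gap",round(s["finger_gap"],4),"t",round(s["clock"],2))
E
python3 - <<'E'
from h import *
import cv2
for n,t,s in [("dome ctr",(212.6,240.4),(247.6,161)),("mouth",(284.2,203.7),(298.2,185.3)),("knob",(294.3,241.1),(280.2,195.5))]:
    p,e=tri(t,s); print(n,p.round(4),e.round(1))
for z in(.128,.133): print(at_z("top",212.6,240.4,z).round(4),at_z("scene",247.6,161,z).round(4))
print("mouth",at_z("top",284.2,203.7,.082).round(4),at_z("scene",298.2,185.3,.082).round(4))
# red cup lid centroid
for n in("top","scene"):
    a=cv2.cvtColor(cv2.imread(f"pics/{n}0.png"),cv2.COLOR_BGR2HSV)
    m=((a[...,1]>150)&(a[...,2]>70)&((a[...,0]<6)|(a[...,0]>172))).astype(np.uint8)
    k,l,st,c=cv2.connectedComponentsWithStats(m)
    for i in range(1,k):
        if st[i,4]>60: print(n,c[i].round(1),st[i],at_z(n,*c[i],.064).round(4))
to(.464,.266,.2)
b=cv2.imread("pics/scene0.png"); t=cv2.imread("pics/top0.png")
cv2.imwrite("pics/ccup.png",cv2.resize(np.hstack([b[250:340,300:390],t[220:310,400:490]]),(800,400),interpolation=2))
E
```

```text
dome ctr [0.4637 0.2682 0.1317] [ 0.1 -0.2 -0.3 -0. ]
mouth [0.5614 0.1008 0.0772] [ 0.  -0.  -0.1  0. ]
knob [0.4659 0.071  0.0973] [ 0.2 -0.4 -0.6  0. ]
[0.4632 0.2695 0.128 ] [0.4671 0.2728 0.128 ]
[0.4632 0.2682 0.133 ] [0.4637 0.2656 0.133 ]
mouth [0.5607 0.1005 0.082 ] [0.5579 0.0954 0.082 ]
top [209.6  77.2] [200  67  20  22 359] [0.9038 0.3125 0.064 ]
top [440.4 268. ] [430 258  22  21 378] [ 0.4021 -0.3053  0.064 ]
scene [342.  285.8] [332 278  22  17 167] [ 0.4037 -0.3068  0.064 ]
tcp [0.2001 0.5386 0.2415] yaw 69.6 shift cm [-34.23 -16.35   4.17] turn -0.356 world d [ 26.39 -27.26  -4.15] F [ 0.4 -0.6  0.6] gap 0.0853 t 0.1
```

View pics/ccup.png

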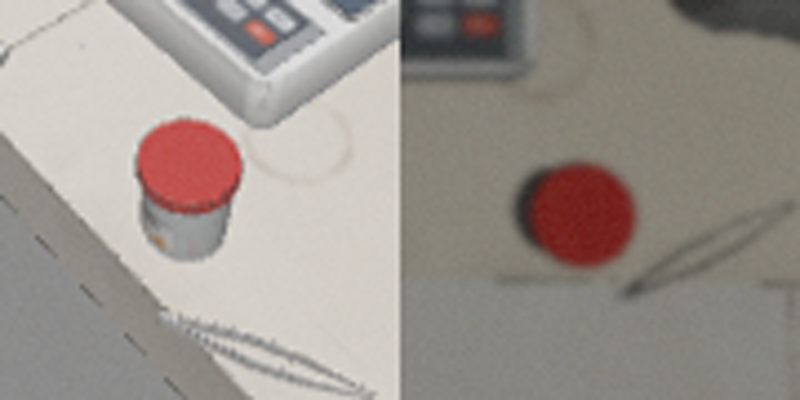

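Both crops show the red-lidded specimen cup, at scene (342,286) and top (440,268); the triangulated heights match the given sizes. Moving above the dome.

```bash
python3 -m inch '[0,0,0,-0.119,0,0,0,-0.119,0,0,0,-0.118,0,0,0,0,0,0,0,0]' 1 80
python3 -m inch '[-2.64,-2.7,0,0,-2.64,-2.7,0,0,-2.64,-2.7,0,0,-2.64,-2.7,0,0,-2.64,-2.7,0,0]'
python3 -m inch '[-2.64,-2.7,0,0,-2.64,-2.7,0,0,-2.64,-2.7,0,0,-2.64,-2.7,0,0,-2.64,-2.7,0,0]'
python3 -m inch '[0,0,0,0,0,0,0,0,0,0,0,0,0,0,0,0,0,0,0,0]'
python3 -c "from h import *;to(.464,.268,.12)"
```

```text
clock: 0.52
tcp_pos: [0.2002, 0.5388, 0.2419]
orientation: [-0.0, 0.002, 1.0, -0.0]
wrist_force: [0.5, 0.1, 0.1]
finger_gap: 0.0853
grip_force: 0.0
clock: 0.93
tcp_pos: [0.3331, 0.4027, 0.2422]
orientation: [0.0, 0.001, 1.0, 0.0]
wrist_force: [0.5, 0.2, -0.5]
finger_gap: 0.0852
grip_force: 0.0
clock: 1.35
tcp_pos: [0.4653, 0.2675, 0.2423]
orientation: [0.0, 0.002, 1.0, 0.0]
wrist_force: [0.4, 0.2, -0.5]
finger_gap: 0.0855
grip_force: 0.0
clock: 1.77
tcp_pos: [0.4634, 0.2701, 0.2424]
orientation: [-0.0, -0.001, 1.0, 0.0]
wrist_force: [-0.2, 0.5, -0.5]
finger_gap: 0.0852
grip_force: 0.0
tcp [0.4634 0.2701 0.2424] yaw 90.1 shift cm [-0.07 -0.21 12.24] turn 0.002 world d [  0.06  -0.21 -12.24] F [-0.2  0.5 -0.5] gap 0.0852 t 1.77
```

```bash
python3 -m inch '[0,-0.2,2.5,0,0,0,2.5,0,0,0,2.5,0,0,0,2.5,0,0,0,2.5,0]'
python3 -m inch '[0,0,0,0,0,0,0,0,0,0,0,0,0,0,0,0,0,0,0,0]' -1 80
python3 -m inch '[0,0,0,0,0,0,0,0,0,0,0,0,0,0,0,0,0,0,0,0]' 
python3 -c "
from h import *;to(.464,.268,.12)
import cv2
a=np.vstack([cv2.resize(eyes.read_camera('scene')[130:220,220:340],(800,600))])[:,:,::-1];cv2.imwrite('pics/g1.png',a)"
```

```text
clock: 2.18
tcp_pos: [0.4635, 0.2683, 0.1166]
orientation: [0.0, -0.001, 1.0, 0.0]
wrist_force: [-0.2, -0.4, 0.1]
finger_gap: 0.0856
grip_force: 0.0
clock: 2.6
tcp_pos: [0.4658, 0.268, 0.1197]
orientation: [0.002, -0.0, 1.0, 0.001]
wrist_force: [-0.9, 0.0, 4.3]
finger_gap: 0.0376
grip_force: 80.3
clock: 3.02
tcp_pos: [0.466, 0.2679, 0.1197]
orientation: [0.002, -0.0, 1.0, 0.001]
wrist_force: [-0.8, -0.2, 7.2]
finger_gap: 0.0376
grip_force: 80.5
tcp [0.466  0.2679 0.1197] yaw 90.0 shift cm [ 0.2   0.01 -0.03] turn 0.0 world d [-0.2   0.01  0.03] F [-0.8 -0.2  7.2] gap 0.0376 t 3.02
```

View pics/g1.png

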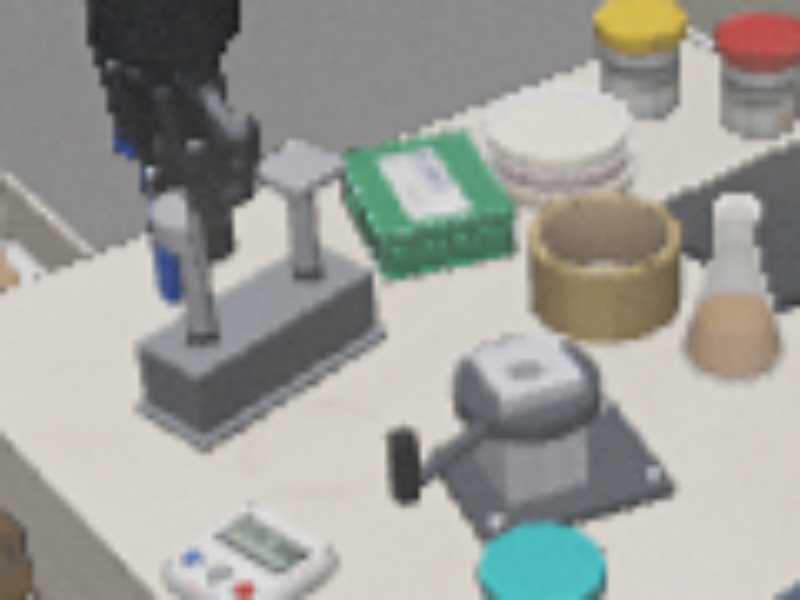

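The pads are closed on the head (rim visible at crop (172,215)). The finger looks right of centre, so I'm checking what the projection says it should be.

```bash
python3 -c "
from h import *
f=lambda *p:((proj('scene',p)[0]-[220,130])*6.667).round(0)
print('dome foot top rack',f(.464,.268,.048),'head c',f(.464,.268,.125),'finger tip near outer',f(.466,.236,.109),f(.466,.249,.109),'head left/right', f(.444,.268,.125),f(.484,.268,.125))
import cv2
a=cv2.resize(eyes.read_camera('top')[205:265,180:260],(800,600),interpolation=2)[:,:,::-1];cv2.imwrite('pics/g2.png',a)
"
```

```text
dome foot top rack [200. 335.] head c [184. 217.] finger tip near outer [222. 268.] [209. 257.] head left/right [151. 230.] [217. 205.]
```

Projections agree (head and near finger as predicted), so the grasp is centred. Lifting: foot sits about 111.7 mm below the TCP.

```bash
python3 -m inch '[0,0,-1,0,0,0,-1,0,0,0,-1,0,0,0,-1,0,0,0,-1,0]'
python3 -m inch '[0,0,-1.4,0,0,0,-1.4,0,0,0,-1.4,0,0,0,-1.4,0,0,0,-1.4,0]'
python3 -m inch '[0,0,0,0,0,0,0,0,0,0,0,0,0,0,0,0,0,0,0,0]'
python3 -c "from h import *;to(.560,.099,.24)"
```

```text
clock: 3.53
tcp_pos: [0.4643, 0.2668, 0.1686]
orientation: [0.0, -0.0, 1.0, -0.0]
wrist_force: [0.2, -0.0, -1.7]
finger_gap: 0.0379
grip_force: 80.6
clock: 3.95
tcp_pos: [0.464, 0.2667, 0.2387]
orientation: [-0.0, -0.0, 1.0, -0.0]
wrist_force: [0.3, -0.3, -1.7]
finger_gap: 0.0371
grip_force: 80.6
clock: 4.37
tcp_pos: [0.4638, 0.2668, 0.2363]
orientation: [-0.001, -0.0, 1.0, -0.0]
wrist_force: [0.2, 0.1, -1.5]
finger_gap: 0.0378
grip_force: 80.6
tcp [0.4638 0.2668 0.2363] yaw 90.0 shift cm [ -9.62 -16.78  -0.38] turn 0.0 world d [  9.62 -16.78   0.37] F [ 0.2  0.1 -1.5] gap 0.0378 t 4.37
```

```bash
python3 -m inch '[-1.0,-1.7,0,0,-1.2,-2.1,0,0,-1.2,-2.1,0,0,-1.2,-2.1,0,0,-1.2,-2.1,0,0]'
python3 -m inch '[-1.2,-2.1,0,0,-1.2,-2.1,0,0,-1.0,-1.7,0,0,-0.4,-0.7,0,0,0,0,0,0]'
python3 -m inch '[0,0,0,0,0,0,0,0,0,0,0,0,0,0,0,0,0,0,0,0]'
python3 - <<'E'
from h import *
import cv2
to(.560,.099,.236)
t=eyes.read_camera('top');s=eyes.read_camera('scene')
cv2.imwrite('pics/i1.png',np.hstack([cv2.resize(s[140:215,270:330],(480,600),interpolation=2),cv2.resize(t[180:255,265:305],(320,600),interpolation=2)])[:,:,::-1])
p=get_state()["tcp_pos"]
f=lambda *q:((proj('scene',q)[0]-[270,140]+.5)*8).round(0)
print("foot exp",f(p[0],p[1],p[2]-.112),"ring",f(p[0],p[1],p[2]-.067),"head",f(p[0],p[1],p[2]+.005),"mouth by est",f(.560,.099,.082))
E
```

```text
clock: 4.78
tcp_pos: [0.5224, 0.1651, 0.2366]
orientation: [-0.001, -0.0, 1.0, -0.0]
wrist_force: [1.1, -0.4, -1.8]
finger_gap: 0.0375
grip_force: 80.6
clock: 5.2
tcp_pos: [0.5609, 0.0986, 0.2364]
orientation: [-0.001, 0.001, 1.0, -0.0]
wrist_force: [0.9, -0.2, -1.4]
finger_gap: 0.0375
grip_force: 80.6
clock: 5.62
tcp_pos: [0.56, 0.1009, 0.2375]
orientation: [0.0, -0.001, 1.0, 0.0]
wrist_force: [-0.6, 0.1, -1.6]
finger_gap: 0.0378
grip_force: 80.6
tcp [0.56   0.1009 0.2375] yaw 90.1 shift cm [ 0.   -0.19  0.15] turn 0.002 world d [-0.   -0.19 -0.15] F [-0.6  0.1 -1.6] gap 0.0378 t 5.62
foot exp [223. 276.] ring [220. 186.] head [214.  34.] mouth by est [229. 361.]
```

View pics/i1.png

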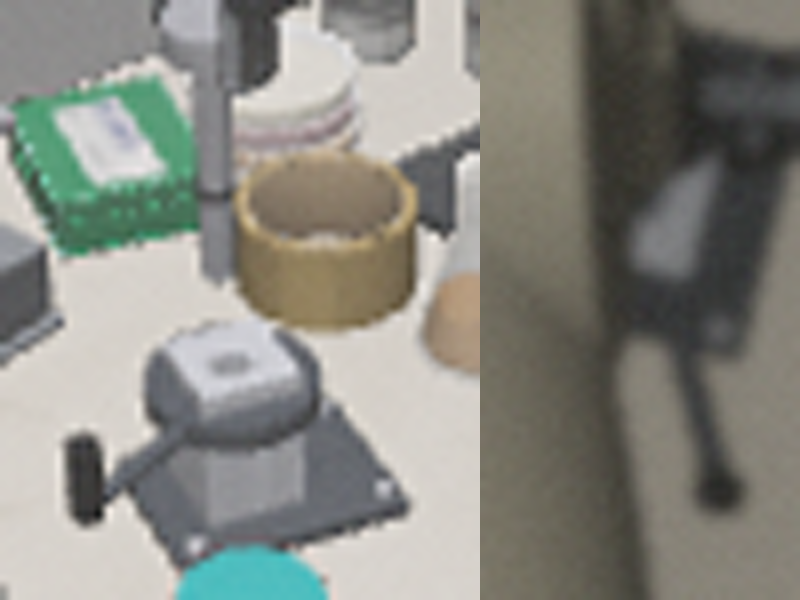

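Foot at (216,277), ring (213,192), mouth (231,361); the pillar appears a few mm left of and behind the TCP projection. I'll correct part of that, descend to just above the mouth and compare there.

```bash
python3 -m inch '[-0.2,-0.3,0.8,0,0,0,0.8,0,0,0,0.8,0,0,0,0.8,0,0,0,0,0]'
python3 -m inch '[0,0,0,0,0,0,0,0,0,0,0,0,0,0,0,0,0,0,0,0]'
python3 - <<'E'
from h import *
import cv2
to(.562,.098,.203)
s=eyes.read_camera('scene')
cv2.imwrite('pics/i2.png',cv2.resize(s[150:200,275:325],(600,600),interpolation=2)[:,:,::-1])
p=get_state()["tcp_pos"]
f=lambda *q:((proj('scene',q)[0]-[275,150]+.5)*12).round(0)
print("foot exp",f(p[0],p[1],p[2]-.112),"ring",f(p[0],p[1],p[2]-.067),"mouth below pillar exp",f(p[0],p[1],.082), "dx mm",f(p[0]+.01,p[1],.082),"dy",f(p[0],p[1]+.01,.082))
E
```

```text
clock: 6.13
tcp_pos: [0.561, 0.0969, 0.2026]
orientation: [-0.002, 0.0, 1.0, -0.0]
wrist_force: [-0.2, -0.5, -2.1]
finger_gap: 0.0374
grip_force: 80.6
clock: 6.55
tcp_pos: [0.5627, 0.0971, 0.2057]
orientation: [0.0, -0.0, 1.0, 0.0]
wrist_force: [-0.1, 0.4, -2.1]
finger_gap: 0.0376
grip_force: 80.6
tcp [0.5627 0.0971 0.2057] yaw 90.0 shift cm [0.07 0.09 0.27] turn 0.0 world d [-0.07  0.09 -0.27] F [-0.1  0.4 -2.1] gap 0.0376 t 6.55
foot exp [293. 388.] ring [288. 258.] mouth below pillar exp [294. 421.] dx mm [322. 408.] dy [274. 405.]
```

View pics/i2.png

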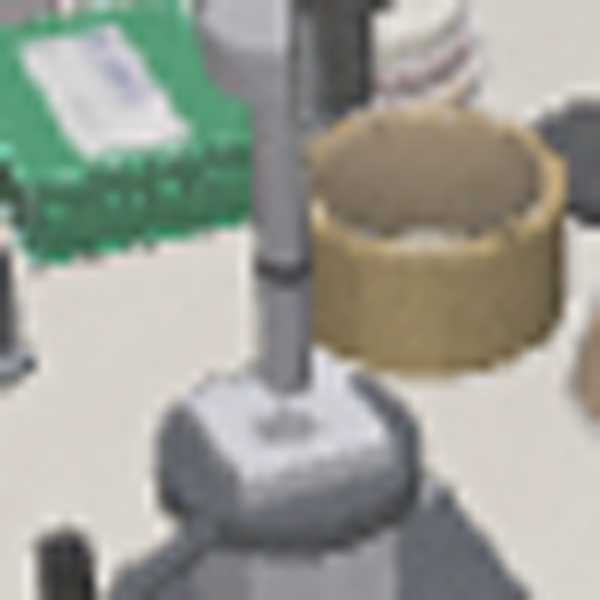

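Mouth (285,427), foot (284,392), ring (284,273): aligned to about 2 mm. Slow descent into the funnel, watching lateral force.

```bash
python3 -m inch '[0.1,0,0.3,0,0,0,0.3,0,0,0,0.3,0,0,0,0.3,0,0,0,0.0,0]'
python3 -m inch '[0,0,0.2,0,0,0,0.2,0,0,0,0.2,0,0,0,0.2,0,0,0,0,0]'
python3 -c "from h import *;to(.562,.098,.1487)"
```

```text
clock: 7.02
tcp_pos: [0.5617, 0.0971, 0.1933]
orientation: [0.0, -0.0, 1.0, 0.0]
wrist_force: [-0.4, 0.7, 2.1]
finger_gap: 0.0374
grip_force: 81.0
clock: 7.43
tcp_pos: [0.562, 0.0983, 0.1855]
orientation: [0.001, -0.0, 1.0, 0.001]
wrist_force: [1.1, 5.2, 0.9]
finger_gap: 0.0377
grip_force: 81.4
tcp [0.562  0.0983 0.1855] yaw 90.1 shift cm [ 0.   -0.04  3.68] turn 0.001 world d [ 0.   -0.03 -3.68] F [1.1 5.2 0.9] gap 0.0377 t 7.43
```

The funnel is guiding it, pushing +y by 5 N; I'll ease 1.5 mm that way and continue.

```bash
python3 -m inch '[0,0.15,0.2,0,0,0,0.2,0,0,0,0.2,0,0,0,0.2,0,0,0,0,0]'
python3 -m inch '[0,0,0.2,0,0,0,0.2,0,0,0,0.2,0,0,0,0.2,0,0,0,0,0]'
python3 -c "from h import *;to(.562,.098,.1487)"
```

```text
clock: 7.85
tcp_pos: [0.5614, 0.0988, 0.1767]
orientation: [-0.0, -0.0, 1.0, 0.0]
wrist_force: [2.0, 4.5, -2.0]
finger_gap: 0.0376
grip_force: 81.0
clock: 8.27
tcp_pos: [0.5614, 0.0988, 0.1689]
orientation: [0.0, -0.0, 1.0, 0.0]
wrist_force: [1.4, 5.1, -1.2]
finger_gap: 0.0379
grip_force: 81.1
tcp [0.5614 0.0988 0.1689] yaw 90.0 shift cm [-0.06 -0.08  2.02] turn 0.0 world d [ 0.06 -0.08 -2.02] F [ 1.4  5.1 -1.2] gap 0.0379 t 8.27
```

```bash
python3 -m inch '[0,0.1,0.2,0,0,0,0.2,0,0,0,0.2,0,0,0,0.2,0,0,0,0.2,0]'
python3 -m inch '[0,0,0.2,0,0,0,0.2,0,0,0,0.2,0,0,0,0.2,0,0,0,0,0]'
python3 -m inch '[0,0,0,0,0,0,0,0,0,0,0,0,0,0,0,0,0,0,0,0]'
python3 - <<'E'
from h import *
import cv2
to(.562,.098,.1487)
s=eyes.read_camera('scene')
cv2.imwrite('pics/i3.png',cv2.resize(s[150:200,275:325],(600,600),interpolation=2)[:,:,::-1])
p=get_state()["tcp_pos"]
f=lambda *q:((proj('scene',q)[0]-[275,150]+.5)*12).round(0)
print(f(p[0],p[1],.082),f(p[0],p[1],.092))
E
```

```text
clock: 8.68
tcp_pos: [0.5618, 0.0994, 0.1596]
orientation: [0.001, -0.0, 1.0, -0.0]
wrist_force: [1.0, 2.1, 7.2]
finger_gap: 0.0375
grip_force: 81.9
clock: 9.1
tcp_pos: [0.5614, 0.0995, 0.151]
orientation: [0.0, -0.0, 1.0, 0.0]
wrist_force: [2.4, 2.7, 1.0]
finger_gap: 0.0372
grip_force: 81.4
clock: 9.52
tcp_pos: [0.5613, 0.0996, 0.1509]
orientation: [-0.0, -0.0, 1.0, 0.0]
wrist_force: [3.8, 3.0, -1.4]
finger_gap: 0.0374
grip_force: 81.2
tcp [0.5613 0.0996 0.1509] yaw 90.0 shift cm [-0.07 -0.16  0.22] turn 0.0 world d [ 0.07 -0.16 -0.22] F [ 3.8  3.  -1.4] gap 0.0374 t 9.52
[285. 418.] [284. 390.]
```

View pics/i3.png

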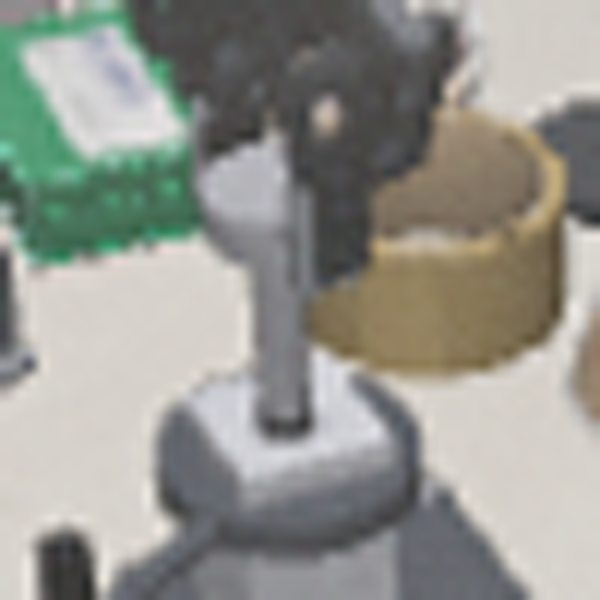

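Ring at (285,425), about at the mouth, 2 mm high by the TCP. Lowering 2 mm, then release.

```bash
python3 -m inch '[0,0,0.1,0,0,0,0.1,0,0,0,0,0,0,0,0,0,0,0,0,0]'
python3 -m inch '[0,0,0,0,0,0,0,0,0,0,0,0,0,0,0,0,0,0,0,0]' 0.8
python3 -m inch '[0,0,0,0,0,0,0,0,0,0,0,0,0,0,0,0,0,0,0,0]' 1
python3 - <<'E'
from h import *
import cv2
to(.562,.098,.1487)
s=eyes.read_camera('scene')
a=cv2.resize(s[150:200,275:325],(600,600),interpolation=2)[:,:,::-1]
cv2.imwrite('pics/i4.png',a); g=s.astype(int).sum(2)//3
u=298; print([ (v,g[v,u-1:u+2].mean().round()) for v in range(170,192)])
print(proj('scene',[.5613,.099,.082]))
E
```

```text
clock: 9.98
tcp_pos: [0.5615, 0.0996, 0.1495]
orientation: [0.0, -0.0, 1.0, 0.0]
wrist_force: [2.4, 3.3, 3.8]
finger_gap: 0.0379
grip_force: 81.6
clock: 10.4
tcp_pos: [0.5608, 0.0993, 0.1488]
orientation: [-0.001, 0.0, 1.0, -0.0]
wrist_force: [0.1, 0.6, -0.1]
finger_gap: 0.0771
grip_force: 0.0
clock: 10.82
tcp_pos: [0.5614, 0.0996, 0.1493]
orientation: [0.0, -0.0, 1.0, 0.0]
wrist_force: [-0.1, 1.3, -0.4]
finger_gap: 0.0854
grip_force: 0.0
tcp [0.5614 0.0996 0.1493] yaw 90.0 shift cm [-0.06 -0.16  0.06] turn 0.0 world d [ 0.06 -0.16 -0.06] F [-0.1  1.3 -0.4] gap 0.0854 t 10.82
[(170, np.float64(130.0)), (171, np.float64(133.0)), (172, np.float64(132.0)), (173, np.float64(128.0)), (174, np.float64(127.0)), (175, np.float64(127.0)), (176, np.float64(127.0)), (177, np.float64(127.0)), (178, np.float64(126.0)), (179, np.float64(125.0)), (180, np.float64(124.0)), (181, np.float64(126.0)), (182, np.float64(127.0)), (183, np.float64(128.0)), (184, np.float64(130.0)), (185, np.float64(81.0)), (186, np.float64(107.0)), (187, np.float64(203.0)), (188, np.float64(206.0)), (189, np.float64(171.0)), (190, np.float64(152.0)), (191, np.float64(130.0))]
[[298.38511984 184.44494293]]
```

```bash
python3 -m inch '[0,0,-2.4,0,0,0,-2.4,0,0,0,-2.4,0,0,0,-2.4,0,0,0,-2.4,0]'
python3 -m inch '[0,0,0,0,0,0,0,0,0,0,0,0,0,0,0,0,0,0,0,0]' -1
python3 - <<'E'
from h import *
import cv2
to(.562,.098,.1487)
s=eyes.read_camera('scene'); cv2.imwrite('pics/s5.png',s[:,:,::-1])
s0=cv2.imread('pics/scene0.png')
h0=proj('scene',[.4637,.2675,.1335])[0]; h1=proj('scene',[.5613,.099,.1625])[0]
r0=proj('scene',[.4637,.2675,.053])[0]; r1=proj('scene',[.5613,.099,.082])[0]
print("pred head",h0,h1,"ring",r0,r1)
a=cv2.resize(s0[150:190,230:270],(400,400),interpolation=2); b=cv2.resize(s[:,:,::-1][155:195,278:318],(400,400),interpolation=2)
cv2.imwrite('pics/cmp.png',np.hstack([a,b]))
f=lambda *q:((proj('scene',q)[0]-[278,155]+.5)*10+[400,0]).round(0)
f0=lambda *q:((proj('scene',q)[0]-[230,150]+.5)*10).round(0)
print("L head/ring/racktop",f0(.4637,.2675,.1335),f0(.4637,.2675,.053),"R",f(.5613,.099,.1625),f(.5613,.099,.082))
E
```

```text
clock: 11.28
tcp_pos: [0.5612, 0.0996, 0.2705]
orientation: [-0.0, -0.0, 1.0, 0.0]
wrist_force: [0.0, 0.4, 0.1]
finger_gap: 0.0851
grip_force: 0.0
clock: 11.7
tcp_pos: [0.5607, 0.0996, 0.2679]
orientation: [-0.001, -0.0, 1.0, -0.0]
wrist_force: [0.3, 0.5, -0.0]
finger_gap: 0.0257
grip_force: 0.0
tcp [0.5607 0.0996 0.2679] yaw 90.0 shift cm [-0.16 -0.16 11.92] turn 0.0 world d [  0.13  -0.16 -11.92] F [ 0.3  0.5 -0. ] gap 0.0257 t 11.7
pred head [247.31829904 160.65065325] [297.63302461 164.92314867] ring [249.90175193 179.23259219] [298.38511984 184.44494293]
L head/ring/racktop [178. 112.] [204. 297.] R [601. 104.] [609. 299.]
```

View pics/cmp.png

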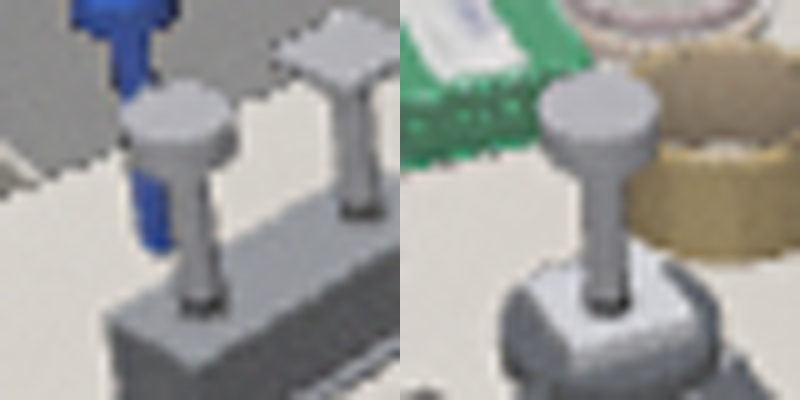

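Compared with the rack view (left), the head at (600,103) and ring (609,305) are where the model predicts: ring level with the top within ~1–2 mm. Pillar is released. Next, the closed fingers go behind the knob, with tool y along the lever's tangent.

```bash
python3 -m inch '[1.7,-1.24,0,0,1.7,-1.24,0,0,1.7,-1.24,0,0,1.7,-1.24,0,0,1.7,-1.24,0,0]'
python3 -m inch '[0,0,0,-0.094,0,0,0,-0.093,0,0,0,-0.093,0,0,2.5,0,0,0,2.5,0]'
python3 -m inch '[0,0,2.5,0,0,0,2.5,0,0,0,2.5,0,0,0,2.5,0,0,0,2.4,0]'
python3 -m inch '[0,0,0.3,0,0,0,0,0,0,0,0,0,0,0,0,0,0,0,0,0]'
python3 -c "
from h import *;to(.4757,.0374,.091,106)
import cv2;s=eyes.read_camera('scene');cv2.imwrite('pics/k1.png',s[:,:,::-1])"
```

```text
clock: 12.17
tcp_pos: [0.4752, 0.0372, 0.2685]
orientation: [-0.001, -0.0, 1.0, 0.0]
wrist_force: [-0.2, 0.6, 0.4]
finger_gap: -0.0002
grip_force: 0.0
clock: 12.58
tcp_pos: [0.4774, 0.0374, 0.2196]
orientation: [0.002, -0.14, 0.99, -0.0]
wrist_force: [-0.3, 0.9, -1.1]
finger_gap: -0.0001
grip_force: 0.0
clock: 13.0
tcp_pos: [0.4757, 0.0376, 0.0936]
orientation: [-0.001, -0.14, 0.99, 0.0]
wrist_force: [0.6, -0.7, 0.0]
finger_gap: -0.0001
grip_force: 0.0
clock: 13.42
tcp_pos: [0.4777, 0.0375, 0.0939]
orientation: [0.001, -0.14, 0.99, -0.0]
wrist_force: [0.4, -0.7, -0.4]
finger_gap: 0.0002
grip_force: 0.0
tcp [0.4777 0.0375 0.0939] yaw 106.1 shift cm [0.2  0.05 0.29] turn 0.001 world d [-0.2  -0.01 -0.29] F [ 0.4 -0.7 -0.4] gap 0.0002 t 13.42
```

```bash
python3 -m inch '[0.1,0.5,0.2,0,0.1,0.5,0,0,0.17,0.98,0,0.1,0.17,0.98,0,0.1,0.17,0.98,0,0.1]'
python3 -m inch '[0.17,0.98,0,0.1,0.17,0.98,0,0.1,0.17,0.98,0,0.1,0.17,0.98,0,0.1,0.17,0.98,0,0.1]'
python3 - <<'E'
from h import *
import cv2
to(.5,.175,.091,36)
s=get_state();M=R.from_quat(s["orientation"],scalar_first=True).as_matrix()
print("bore in tool cm",(M.T@(np.array([.5613,.0985,.091])-s["tcp_pos"])*100).round(2))
t=eyes.read_camera('top');cv2.imwrite('pics/k2.png',t[:,:,::-1])
E
```

```text
clock: 13.88
tcp_pos: [0.4606, 0.0749, 0.0904]
orientation: [-0.0, 0.013, 1.0, -0.0]
wrist_force: [-1.7, -1.4, 0.7]
finger_gap: 0.0002
grip_force: 0.8
clock: 14.3
tcp_pos: [0.4622, 0.1244, 0.0901]
orientation: [-0.001, 0.259, 0.966, -0.001]
wrist_force: [-1.4, -1.8, 0.1]
finger_gap: -0.0001
grip_force: 0.9
tcp [0.4622 0.1244 0.0901] yaw 60.0 shift cm [-0.74  6.27 -0.1 ] turn 0.418 world d [3.78 5.06 0.09] F [-1.4 -1.8  0.1] gap -0.0001 t 14.3
bore in tool cm [-9.87  2.72 -0.11]
```

```bash
python3 -m inch '[0.17,0.98,0,0.1,0.17,0.98,0,0.1,0.17,0.98,0,0.1,0.17,0.98,0,0.1,0,0,0,0]'
python3 - <<'E'
from h import *
import cv2
to(.5,.175,.091,36)
t=eyes.read_camera('top');cv2.imwrite('pics/k3.png',t[:,:,::-1])
E
```

```text
clock: 14.77
tcp_pos: [0.4806, 0.1584, 0.0897]
orientation: [-0.001, 0.444, 0.896, -0.002]
wrist_force: [-3.5, -2.7, 0.3]
finger_gap: -0.0001
grip_force: 2.2
tcp [0.4806 0.1584 0.0897] yaw 37.3 shift cm [ 0.15  2.55 -0.14] turn 0.022 world d [1.94 1.66 0.13] F [-3.5 -2.7  0.3] gap -0.0001 t 14.77
```

```bash
python3 -m inch '[0.03,0.3,0,0.03,0.03,0.3,0,0.03,0.03,0.3,0,0.03,0,0,0,0,0,0,0,0]'
python3 - <<'E'
from h import *
import cv2
to(.5,.175,.091,36)
E
```

```text
clock: 15.23
tcp_pos: [0.4802, 0.1598, 0.0891]
orientation: [-0.005, 0.483, 0.875, -0.009]
wrist_force: [-21.7, -17.4, 17.1]
finger_gap: -0.0
grip_force: 14.3
tcp [0.4802 0.1598 0.0891] yaw 32.2 shift cm [ 0.23  2.48 -0.24] turn -0.066 world d [1.98 1.52 0.19] F [-21.7 -17.4  17.1] gap -0.0 t 15.23
```

Lever is at its stop (28 N at push). Backing off, rising, turning back to yaw 90°.

```bash
python3 -m inch '[0.1,-1,0,0,0.1,-1,0,0,0,-0.5,-1,0,0,0,-2.5,0,0,0,-3,0]'
python3 -m inch '[0,0,-3,-0.112,0,0,-3,-0.112,0,0,-3,-0.112,0,0,-2.5,-0.112,0,0,0,-0.112]' 1
python3 -m inch '[0,0,0,-0.112,0,0,0,-0.112,0,0,0,-0.112,0,0,0,-0.112,0,0,0,0]'
python3 - <<'E'
from h import *
import cv2
to(.403,-.306,.15,90)
t=eyes.read_camera('top');s=eyes.read_camera('scene');cv2.imwrite('pics/k4.png',t[:,:,::-1])
# cup still there? knob position
for n,a in(("top",t),("scene",s)):
    a=cv2.cvtColor(a,cv2.COLOR_RGB2HSV)
    m=((a[...,1]>150)&(a[...,2]>70)&((a[...,0]<6)|(a[...,0]>172))).astype(np.uint8)
    k,l,st,c=cv2.connectedComponentsWithStats(m)
    for i in range(1,k):
        if st[i,4]>120: print(n,c[i].round(1),st[i],at_z(n,*c[i],.064).round(4))
g=s.astype(int).sum(2); 
u,v=proj('scene',[.498,.174,.09])[0].round().astype(int); print(u,v); print(g[v-5:v+6,u-6:u+7]//3)
E
```

```text
clock: 15.65
tcp_pos: [0.4658, 0.1526, 0.1553]
orientation: [-0.001, 0.483, 0.875, -0.001]
wrist_force: [0.2, 0.4, -0.8]
finger_gap: -0.0003
grip_force: 0.0
clock: 16.07
tcp_pos: [0.47, 0.1534, 0.2771]
orientation: [0.005, 0.22, 0.976, 0.002]
wrist_force: [1.0, -0.5, 0.7]
finger_gap: 0.0607
grip_force: 0.0
clock: 16.48
tcp_pos: [0.4676, 0.153, 0.2714]
orientation: [0.001, -0.001, 1.0, 0.0]
wrist_force: [0.8, -0.8, -0.4]
finger_gap: 0.0853
grip_force: 0.0
tcp [0.4676 0.153  0.2714] yaw 90.1 shift cm [  6.58 -45.9   12.09] turn 0.002 world d [ -6.46 -45.9  -12.14] F [ 0.8 -0.8 -0.4] gap 0.0853 t 16.48
top [209.6  77.3] [200  67  20  22 358] [0.9037 0.3123 0.064 ]
top [440.4 267.9] [429 258  23  21 381] [ 0.4022 -0.3052  0.064 ]
scene [342.  285.7] [332 278  22  17 189] [ 0.4037 -0.3067  0.064 ]
271 179
[[155 153 155 159 133  99  87  85  87  83  76 183 210]
 [157 160 132 112  96  85  92  83  91  84  79 157 209]
 [134 121  95  86  73  74  71  90  89  86  80 148 208]
 [ 99  89  86  68  68  71  66  74  85  85  82 151 210]
 [ 80  86  84  64  67  78  66  65  86  86  79 136 186]
 [ 85  86  87  63  58  62  58  51  86  82 112 148 161]
 [ 83  84  88  72  57  56  59  47  85 111 152 135  93]
 [ 85  85  91  69  56  54  57  51 150 147 116 128 193]
 [ 86  87  86  69  57  58  56  45 114 113 164 202 210]
 [ 82  84  82  77  55  55  53  47 133 205 211 213 213]
 [ 83  82 115 127  65  59  55  50 117 162 163 175 195]]
```

Knob's dark block sits at the stop position. Going to the cup.

```bash
python3 -m inch '[0.43,-3.06,0,0,0.43,-3.06,0,0,0.43,-3.06,0,0,0.43,-3.06,0,0,0.43,-3.06,0,0]'
python3 -m inch '[0.43,-3.06,0,0,0.43,-3.06,0,0,0.43,-3.06,0,0,0.43,-3.06,0,0,0.43,-3.06,0,0]'
python3 -m inch '[0.43,-3.06,0,0,0.43,-3.06,0,0,0.43,-3.06,0,0,0.43,-3.06,0,0,0.43,-3.06,0,0]'
python3 -m inch '[0,0,3,0,0,0,3,0,0,0,3,0,0,0,3,0,0,0,0,0]'
python3 -m inch '[0,0,0,0,0,0,0,0,0,0,0,0,0,0,0,0,0,0,0,0]'
python3 -c "from h import *;to(.403,-.306,.053)"
```

```text
clock: 17.0
tcp_pos: [0.4453, -0.0013, 0.2707]
orientation: [0.001, 0.002, 1.0, -0.0]
wrist_force: [0.3, -1.2, -0.3]
finger_gap: 0.0854
grip_force: 0.0
clock: 17.42
tcp_pos: [0.4234, -0.1546, 0.2708]
orientation: [0.001, 0.002, 1.0, -0.0]
wrist_force: [0.9, 0.2, -0.9]
finger_gap: 0.0854
grip_force: 0.0
clock: 17.83
tcp_pos: [0.4016, -0.3077, 0.2707]
orientation: [0.0, 0.002, 1.0, -0.0]
wrist_force: [0.5, 0.2, 0.1]
finger_gap: 0.0854
grip_force: 0.0
clock: 18.25
tcp_pos: [0.3992, -0.3034, 0.1451]
orientation: [-0.003, 0.002, 1.0, 0.003]
wrist_force: [0.1, 0.6, -0.6]
finger_gap: 0.0855
grip_force: 0.0
clock: 18.67
tcp_pos: [0.4028, -0.3068, 0.1519]
orientation: [0.001, 0.001, 1.0, -0.001]
wrist_force: [1.0, 0.1, -0.0]
finger_gap: 0.0857
grip_force: 0.0
tcp [ 0.4028 -0.3068  0.1519] yaw 89.9 shift cm [0.   0.1  9.89] turn -0.002 world d [ 0.02  0.08 -9.89] F [ 1.   0.1 -0. ] gap 0.0857 t 18.67
```

```bash
python3 -m inch '[0,0.1,2.5,0,0,0,2.5,0,0,0,2.5,0,0,0,2,0,0,0,1,0]'
python3 -m inch '[0,0,0,0,0,0,0,0,0,0,0,0,0,0,0,0,0,0,0,0]' -1 30
python3 -m inch '[0,0,0,0,0,0,0,0,0,0,0,0,0,0,0,0,0,0,0,0]'
python3 -c "from h import *;to(.403,-.306,.053)"
```

```text
clock: 19.08
tcp_pos: [0.4013, -0.3043, 0.0436]
orientation: [-0.001, 0.001, 1.0, 0.001]
wrist_force: [0.8, 0.3, 0.0]
finger_gap: 0.0852
grip_force: 0.0
clock: 19.5
tcp_pos: [0.4027, -0.3058, 0.0464]
orientation: [0.001, 0.001, 1.0, -0.001]
wrist_force: [-0.2, -0.1, -1.0]
finger_gap: 0.0611
grip_force: 32.7
clock: 19.92
tcp_pos: [0.4026, -0.3057, 0.0462]
orientation: [0.001, 0.001, 1.0, -0.001]
wrist_force: [-0.3, -0.2, 6.2]
finger_gap: 0.0609
grip_force: 33.5
tcp [ 0.4026 -0.3057  0.0462] yaw 89.9 shift cm [-0.04 -0.03 -0.67] turn -0.002 world d [ 0.04 -0.03  0.68] F [-0.3 -0.2  6.2] gap 0.0609 t 19.92
```

Cup gripped (gap 61 mm); its bottom is 46 mm below the TCP. Lift and carry.

```bash
python3 -m inch '[0,0,-0.7,0,0,0,-1.5,0,0,0,-2,0,0,0,-2.2,0,0,0,-2.3,0]'
python3 -m inch '[0,0,-2.3,0,0,0,-2.3,0,0,0,-2.3,0,0,0,-2.3,0,0,0,-2,0]'
python3 -m inch '[0,0,-1.3,0,0,0,-0.5,0,0,0,0,0,-0.3,0.8,0,0,-0.6,1.5,0,0]'
python3 -m inch '[-0.8,2.0,0,0,-0.9,2.3,0,0,-0.9,2.3,0,0,-0.9,2.3,0,0,-0.9,2.3,0,0]'
python3 -m inch '[-0.9,2.3,0,0,-0.9,2.3,0,0,-0.9,2.3,0,0,-0.9,2.3,0,0,-0.9,2.3,0,0]'
python3 -m inch '[-0.9,2.3,0,0,-0.9,2.3,0,0,-0.9,2.3,0,0,-0.8,2.0,0,0,-0.6,1.5,0,0]'
python3 -m inch '[0,0,0,0,0,0,0,0,0,0,0,0,0,0,0,0,0,0,0,0]'
python3 -c "from h import *;to(.561,.0988,.2165)"
```

```text
clock: 20.33
tcp_pos: [0.4013, -0.3044, 0.1329]
orientation: [-0.001, 0.001, 1.0, 0.001]
wrist_force: [0.9, -0.1, -0.4]
finger_gap: 0.0611
grip_force: 32.9
clock: 20.75
tcp_pos: [0.4017, -0.3048, 0.246]
orientation: [0.0, 0.001, 1.0, -0.0]
wrist_force: [-0.2, -1.4, -0.6]
finger_gap: 0.0611
grip_force: 32.9
clock: 21.17
tcp_pos: [0.4104, -0.2821, 0.2608]
orientation: [-0.001, 0.002, 1.0, 0.001]
wrist_force: [0.2, 0.6, 0.1]
finger_gap: 0.0612
grip_force: 32.9
clock: 21.58
tcp_pos: [0.4547, -0.1681, 0.2606]
orientation: [-0.001, 0.001, 1.0, 0.001]
wrist_force: [1.6, -0.1, -1.6]
finger_gap: 0.061
grip_force: 32.9
clock: 22.0
tcp_pos: [0.4997, -0.0532, 0.2606]
orientation: [-0.001, 0.001, 1.0, 0.001]
wrist_force: [0.2, -0.2, -1.6]
finger_gap: 0.061
grip_force: 32.9
clock: 22.42
tcp_pos: [0.5409, 0.0511, 0.2604]
orientation: [-0.002, 0.0, 1.0, 0.0]
wrist_force: [-0.4, -0.1, -0.9]
finger_gap: 0.0614
grip_force: 32.9
clock: 22.83
tcp_pos: [0.5412, 0.0479, 0.2621]
orientation: [-0.0, 0.002, 1.0, 0.0]
wrist_force: [-0.1, -0.5, -1.2]
finger_gap: 0.0613
grip_force: 33.0
tcp [0.5412 0.0479 0.2621] yaw 89.8 shift cm [-1.97  5.09  4.55] turn -0.003 world d [ 1.98  5.09 -4.56] F [-0.1 -0.5 -1.2] gap 0.0613 t 22.83
```

```bash
python3 -m inch '[-0.3,0.8,0,0,-0.5,1.2,0,0,-0.5,1.3,0,0,-0.4,1.1,0,0,-0.25,0.65,0,0]'
python3 -m inch '[0,0,0.7,0,0,0,0.8,0,0,0,0.8,0,0,0,0.7,0,0,0,0.5,0]'
python3 -m inch '[0,0,0,0,0,0,0,0,0,0,0,0,0,0,0,0,0,0,0,0]'
python3 - <<'E'
from h import *
import cv2
to(.561,.0988,.2105)
t=eyes.read_camera('top');s=eyes.read_camera('scene')
cv2.imwrite('pics/p1.png',s[:,:,::-1])
p=get_state()["tcp_pos"]
a=cv2.cvtColor(s,cv2.COLOR_RGB2HSV)
m=((a[...,1]>150)&(a[...,2]>70)&((a[...,0]<6)|(a[...,0]>172))).astype(np.uint8)
k,l,st,c=cv2.connectedComponentsWithStats(m)
for i in range(1,k):
    if st[i,4]>30: print(c[i].round(1),st[i])
print("lid exp",proj('scene',[p[0],p[1],p[2]+.015]),"dome top",proj('scene',[.5613,.099,.164]))
E
```

```text
clock: 23.25
tcp_pos: [0.5619, 0.1012, 0.2622]
orientation: [0.0, 0.0, 1.0, 0.0]
wrist_force: [0.1, 0.9, -0.1]
finger_gap: 0.0611
grip_force: 33.0
clock: 23.67
tcp_pos: [0.5604, 0.0987, 0.2257]
orientation: [-0.001, 0.001, 1.0, -0.0]
wrist_force: [-0.3, 0.1, -0.9]
finger_gap: 0.0611
grip_force: 33.0
clock: 24.08
tcp_pos: [0.5615, 0.0991, 0.2278]
orientation: [0.001, 0.001, 1.0, 0.0]
wrist_force: [0.2, -0.7, -0.6]
finger_gap: 0.0615
grip_force: 33.0
tcp [0.5615 0.0991 0.2278] yaw 89.9 shift cm [ 0.05 -0.03  1.73] turn -0.002 world d [-0.05 -0.03 -1.73] F [ 0.2 -0.7 -0.6] gap 0.0615 t 24.08
[332.8 134.3] [328 133  13   5  35]
[294.2 141.9] [289 138  11   9  67]
[271.2 246.6] [266 244  11   7  34]
lid exp [[296.82317739 143.78571948]] dome top [[297.6184235  164.54415439]]
```

```bash
python3 -m inch '[0,0,0.4,0,0,0,0.4,0,0,0,0.3,0,0,0,0.2,0,0,0,0,0]'
python3 -m inch '[0,0,0.1,0,0,0,0,0,0,0,0.1,0,0,0,0,0,0,0,0,0]'
python3 -c "from h import *;to(.561,.0988,.2105)"
```

```text
clock: 24.6
tcp_pos: [0.5607, 0.0991, 0.2134]
orientation: [-0.001, 0.001, 1.0, 0.0]
wrist_force: [-0.9, -0.1, -1.1]
finger_gap: 0.0612
grip_force: 33.0
clock: 25.02
tcp_pos: [0.5612, 0.0992, 0.2123]
orientation: [0.0, 0.001, 1.0, 0.0]
wrist_force: [-0.2, -1.1, -1.3]
finger_gap: 0.0612
grip_force: 33.0
tcp [0.5612 0.0992 0.2123] yaw 89.9 shift cm [ 0.02 -0.04  0.18] turn -0.002 world d [-0.02 -0.04 -0.18] F [-0.2 -1.1 -1.3] gap 0.0612 t 25.02
```

```bash
python3 -m inch '[0,0,0.1,0,0,0,0,0,0,0,0,0,0,0,0,0,0,0,0,0]'
python3 -m inch '[0,0,0.1,0,0,0,0,0,0,0,0,0,0,0,0,0,0,0,0,0]'
```

```text
clock: 25.43
tcp_pos: [0.5614, 0.0991, 0.2115]
orientation: [0.0, 0.001, 1.0, 0.0]
wrist_force: [0.9, -0.3, 0.9]
finger_gap: 0.0615
grip_force: 33.2
clock: 25.85
tcp_pos: [0.5613, 0.0992, 0.2104]
orientation: [0.0, 0.001, 1.0, 0.0]
wrist_force: [-0.7, -0.0, 2.3]
finger_gap: 0.0613
grip_force: 33.3
```

Contact right at the predicted height (confirms the ring level). Release gradually.

```bash
python3 -m inch '[0,0,0,0,0,0,0,0,0,0,0,0,0,0,0,0,0,0,0,0]' 0.5 20
python3 -m inch '[0,0,0,0,0,0,0,0,0,0,0,0,0,0,0,0,0,0,0,0]' 1
python3 -m inch '[0,0,-0.5,0,0,0,-1,0,0,0,-1.5,0,0,0,-2,0,0,0,-2.5,0]'
python3 -m inch '[0,0,-2,0,0,0,-1,0,0,0,0,0,0,0,0,0,0,0,0,0]'
python3 - <<'E'
from h import *
import cv2
to(.561,.0988,.2105)
for k in range(2):
  for n in("top","scene"):
    s=eyes.read_camera(n); cv2.imwrite(f'pics/f{n}.png',s[:,:,::-1]); a=cv2.cvtColor(s,cv2.COLOR_RGB2HSV)
    m=((a[...,1]>150)&(a[...,2]>70)&((a[...,0]<6)|(a[...,0]>172))).astype(np.uint8)
    K,l,st,c=cv2.connectedComponentsWithStats(m)
    for i in range(1,K):
        if st[i,4]>100: print(n,c[i].round(1),st[i],at_z(n,*c[i],.228).round(4))
E
```

```text
clock: 26.27
tcp_pos: [0.5611, 0.0991, 0.2101]
orientation: [-0.0, 0.001, 1.0, 0.0]
wrist_force: [0.0, 0.1, 0.6]
finger_gap: 0.064
grip_force: 0.0
clock: 26.68
tcp_pos: [0.5612, 0.0992, 0.2103]
orientation: [0.0, 0.001, 1.0, 0.0]
wrist_force: [0.3, 0.3, 0.1]
finger_gap: 0.085
grip_force: 0.0
clock: 27.1
tcp_pos: [0.5606, 0.0991, 0.2859]
orientation: [-0.001, 0.001, 1.0, 0.0]
wrist_force: [-0.1, -0.8, 0.5]
finger_gap: 0.0854
grip_force: 0.0
clock: 27.52
tcp_pos: [0.5608, 0.0991, 0.3141]
orientation: [-0.001, 0.001, 1.0, 0.0]
wrist_force: [-0.6, -0.4, -0.4]
finger_gap: 0.0851
grip_force: 0.0
tcp [0.5608 0.0991 0.3141] yaw 89.9 shift cm [-0.04 -0.03 10.36] turn -0.002 world d [  0.02  -0.03 -10.36] F [-0.6 -0.4 -0.4] gap 0.0851 t 27.52
top [209.4  75.6] [200  67  20  17 299] [0.8379 0.2664 0.228 ]
top [209.4  75.6] [200  67  20  17 301] [0.8378 0.2664 0.228 ]
```

```bash
python3 - <<'E'
from h import *
import cv2
for k in range(3):
    s=eyes.read_camera("scene"); a=cv2.cvtColor(s,cv2.COLOR_RGB2HSV)
    m=((a[...,1]>120)&(a[...,2]>60)&((a[...,0]<8)|(a[...,0]>170))).astype(np.uint8)
    K,l,st,c=cv2.connectedComponentsWithStats(m)
    for i in range(1,K):
        if st[i,4]>30: print(c[i].round(2),st[i],at_z("scene",*c[i],.226).round(4))
    print()
print(proj('scene',[.5613,.099,.228]))
g=s[180:205,260:290].astype(int).sum(2)//3; print((g<70).sum(), np.argwhere(g<62).mean(0)+[180,260] if (g<62).any() else 0)
u,v=proj('scene',[.498,.174,.09])[0].round().astype(int); print(s.astype(int).sum(2)[v-2:v+5,u-5:u+6]//3)
E
```

```text
[333.5  135.26] [328 132  13   8  80] [0.7088 0.0915 0.226 ]
[299.08 147.73] [291 143  18  11 146] [0.5688 0.098  0.226 ]
[270.82 246.54] [266 243  11   8  39] [ 0.2603 -0.2142  0.226 ]
[500.31 368.5 ] [497 365   8   8  32] [ 0.4088 -0.6877  0.226 ]

[333.61 135.37] [328 132  13   8  83] [0.7086 0.0906 0.226 ]
[299.01 147.71] [291 143  18  11 143] [0.5687 0.0982 0.226 ]
[270.82 246.54] [266 243  11   8  39] [ 0.2603 -0.2142  0.226 ]
[500.31 368.5 ] [497 365   8   8  32] [ 0.4088 -0.6877  0.226 ]

[333.58 135.25] [328 132  13   8  80] [0.7091 0.0914 0.226 ]
[298.97 147.67] [291 143  18  11 144] [0.5688 0.0985 0.226 ]
[270.82 246.54] [266 243  11   8  39] [ 0.2603 -0.2142  0.226 ]
[500.29 368.61] [497 365   8   8  31] [ 0.4086 -0.6878  0.226 ]

[[296.97389841 147.81450933]]
30 [182.76923077 270.57692308]
[[ 90  86  71  68  71  64  74  88  87  80 152]
 [ 87  92  67  63  74  62  62  85  84  79 138]
 [ 89  88  64  56  60  59  53  85  84 113 150]
 [ 87  87  64  52  54  56  54  79 116 152 136]
 [ 89  89  70  58  57  52  46 147 144 118 130]
 [ 87  86  69  53  56  53  43 114 115 165 201]
 [ 83  83  74  56  58  55  52 131 206 211 215]]
```

The cup is steady on the dome: the lid at (299,148) doesn't move between frames and is within about 7 mm of the axis. The lever is still at its stop, so I'm handing in.

```bash
python3 -c "
from workcell import env
print(env.hand_in())"
```

```text
the job is handed in; nothing more can be done
None
```

I handed the job in, but the hand-in returned no verdict: the domed pillar stands in the holder with its ring at the top to about 2 mm, the lever is against its left stop, and the cup was standing steady on the dome, its lid within about 7 mm of the axis in the last frames.

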